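# Open the hopper vent with the window pole

### The arm

A 6-joint arm with a two-finger parallel gripper is mounted at the origin on the work surface. World frame = base frame: x ahead of the robot, y to its left, z up, the work surface at z = 0. Lengths are in mm, angles in rad, forces in N, time in s.
With the tool pointing down it reaches from about 225 to 875 mm from the base axis. Payload 3.4 kg.
Tool frame: the origin (TCP) lies at the very end of the fingers, on their centre line; the grasp point (between the pads) lies 19 mm behind it; z points along the fingers, y is the line along which they close (so a half turn about z gives the same grasp; the last joint's range is limited). The gripper opens to 85 mm and grips with 20 to 120 N. Pads are 22 mm wide; open, the fingers measure 114 mm over their backs; the gripper's body (76 mm by 85 mm) begins 54 mm behind the grasp point. The pads swing forward as they close: fully open they stand 13 mm farther back than shut.
Start: joints at [1.035, 0.276, 1.505, -0, 1.361, -0.121], TCP at [231.749, 526.265, 231.328] pointing down, gripper open.
Joint ranges: [-2.89, 2.89], [-0.75, 2.08], [0.22, 2.7], [-1.18, 4.32], [0.11, 2.71], [-2.7, 2.7]. Speed limits (rad/s): [2.57, 2.57, 3.14, 3.14, 3.14, 3.14].

### API

Orientations are given as [roll, pitch, yaw] about the fixed x, y, z axes, in that order (R = Rz(yaw) Ry(pitch) Rx(roll)).
In Python, from rig import telemetry, vision, bot, models gives the robot as it stands.
- The arm moves only by the shell command python3 -m creep 'ROWS' [FORCE]. ROWS is JSON, a list of rows, each a list of 7 numbers: the shift along the tool's x, y, z in m, then the turn, a rotation vector about the tool's x, y, z in degrees, then the opening, from -1 (shut) to 1 (fully open). A call has 1 to 8 rows; each row is the pose to reach, as a shift and turn from the pose commanded when the call began, along the tool's axes at that moment; what a row does not reach only later rows make up. A row lasts 1/8 s, in which the tool goes at most 62.5 mm and 10.7 degrees, less where a joint would pass 70% of its speed; a pose out of reach is approached as far as the arm can. A call with a gripper value outside its range is refused whole. The fingers move at their own pace and stop on an object; FORCE is the grip in N (left out, the last holds). Time passes only in rows, so rows that repeat a pose let the fingers close. It gives the time, the measured TCP pose, the force, the opening and the grip force at its end, in the units of the state.
- telemetry.get_obs(): the state, without advancing time (a new reading comes with each control period).
- vision.snapshot(name): name is "scene" or "top" or "wrist"; returns the picture (384x512x3 uint8, blue, green, red); there is no depth.
- vision.camera_info(name): a dict with "intrinsics" (3x3 intrinsics, pixels), "k1" (the pictures are not rectified: a ray, as slopes to the right and down, at radius r is drawn at 1 + k1 r^2 times it, then the intrinsics apply), "R" (3x3) and "t" (3): a world point X has camera coordinates R X + t; the wrist camera has in their place "hand_eye" (4x4, takes a point from camera to tool coordinates, whose origin is the TCP and whose axes are the flange's). Camera axes: x right, y down, z forward; pixel columns grow to the right and rows downward; lengths in mm; the calibration is good to about 2 mm. A picture is of the moment at which its call begins: read the wrist's pose just before it. camera_info takes no time and is no camera call.
- bot.close_job(): hands the job in; it is judged then, once.
Trained networks look in the newest picture that a camera, given by its name, has taken for a name from the list of things; names that differ only in an ending like _2 or _b are one class to them, and where a whole thing is asked for, a point or a joint stands for the part that bears it (a point fixed in the world has none). Each returns a list of dicts, best first, with "score" (0 to 1); they miss things now and then, are a little off and sometimes report something else, mostly with a low value. They report only what shows in the picture. A call takes as long as a camera call.
- models.masks_of(target, camera): "pixels" (384x512 bool, what is visible of it) and "uv" ([column, row] in pixels, amid what is visible of it).
- models.landmark_of(target, camera): "uv" ([column, row] in pixels: a listed point, or the origin of a listed thing).
The state is a dict: "t": time; "joints": joint angles; "joint_velocities": joint speeds; "joint_torque": joint torques, N m; "position": TCP position; "tcp_rot": TCP orientation; "wrist_force": force on the tool from outside, world axes, zero at the start; "moment": the same for the moment, N m; "gripper_width": opening from 0.0 (shut) to 1.0 (fully open); "grip_force": force on a finger pad.
Only numpy, scipy, OpenCV 4.12 (cv2) and the standard library are available. Lean on these libraries where they do the work, as an engineer would, in place of code of your own. Each camera call takes 0.05 s, during which the arm holds its last target. There are 200 camera calls.

### The job

Use the short hooked pole to open the small tilting vent window: put the hook through the ring at the top of the sash, draw the sash off its catch and on down until it comes up firm against the stop on its stay, smoothly and without wrenching the ring. Then unhook the pole, leaving the sash open against its stop, and lay the pole flat on the ledge; handle the window only with the pole and leave the other things alone.

Things in the scene. Friction and masses are not known exactly. Their poses are not given: they have to be found in the camera images.
- window: Fixed frame of a small bottom-hung vent window, brushed aluminium, 400 mm wide, 335 high, 60 deep, between two white wall ends, on the right part of the ledge. Origin: centre of its underside. x points level out through the window, away from the room (room side -x); y along its width, z up.
- sash (a joint): Tilt of the glazed aluminium sash (336 mm wide, 245 high), rad: 0 shut, grows as its top comes into the room and down about the hinge line. Once off its catch a friction stay resists with 1 to 4 N at the ring and keeps it where it is left. It ends hard on the stay's stop between 0.36 and 0.64 rad: where is set differently each time and not reported.
- hinge (a point): Middle of the sash's hinge line along its bottom edge, 30 mm to the room side of the window's origin and 45 mm above the ledge. The line runs along the window's y; axes as the window.
- catch_roller (a point): Sprung roller catch under the frame's head that holds the sash shut. A level pull of about 10 N at the ring brings the sash off it, before 0.06 rad of tilt.
- ring_center (a point): Centre of the steel ring eye on the sash's top rail, 28 mm inside, 38 outside, 5 mm wire, on a 12 mm stem, centre 30 mm off the sash. Stands edge-on to the room: hole axis along the window's y. Shut: 36 mm to the room side of and 228 mm above the hinge line; swings with the sash about that line. It tears out above 25 N; pull no harder.
- pole_mid (a point): Middle of the pole's square beech shaft, 260 mm long, 24 x 24 mm, 12 mm above the ledge as it lies; balances about 10 mm nearer the hook; 0.14 to 0.28 kg. x along the pole to the hook, y to the side where the hook opens, z up as it lies. Grip the shaft here, across y.
- rod (a point): Mid-length of the 6 mm steel rod between the shaft's ferrule (20 mm across, ends 150 mm from the pole's middle) and the hook; on the pole's centre line, 172 mm from its middle.
- hook (a point): Middle of the hook's cross bar, 195 mm ahead of the pole's middle and 11 mm to its y side, same axes. The 6 mm rod bends square to +y for 22 mm (cross bar), then a 6 mm lip turns back to the handle; free gap 16 mm. The hook lies level with the pole. Pole level and pointing at the window: the tip enters the ring moving along the window's +y.
- runner: Small dark steel shoe on the sash's left edge (window +y side), 14 x 12 x 18 mm, 140 mm from the hinge line and 178 mm from mid width; travels along the stay and meets its stop. Its origin is the middle of the hinge line; it turns with the sash.
- stay: Curved steel stay bar of 140 mm radius about the hinge line, fixed on the window's left jamb (+y side, 178 mm from mid width), with a round stop collar 16 mm across clamped on it by a thumb screw. Firm on the stop means some 8 to 15 N of pull at the ring. Its origin is the middle of the hinge line, axes as the window.
- canister: Tall aluminium screw-top canister, 76 mm across, 204 mm high, loose; origin centre of its underside. Leave alone.
- brush: Beechwood shoe brush 170 x 50 x 42 mm, loose, lying in a fixed grey rubber boot tray (240 x 360 x 28 mm) on the left of the ledge; origin centre of its underside. Leave alone.
- tin: Round steel polish tin 87 mm across, 28 mm high, loose; origin centre of its underside. Leave alone.
- scraper: Orange plastic ice scraper 190 mm long, 90 mm wide at the blade, 16 mm high, loose, flat on the ledge. Leave alone.
- key_bowl: White ceramic bowl 120 mm across, 40 mm high, loose. Leave alone.

How it is judged (in metres and radians):
On the way, in this order (a step that is already met when the one before it is completed fails the run):
1. the hook is through the ring, with the sash still shut (distance between hook and ring_center below 0.014 m and value of joint sash below 0.06 rad), for 0.1 s.
2. the sash has been drawn down firmly against the stop on its stay, by the hook in the ring (contact force between runner and stay above 4 N and distance between hook and ring_center below 0.018 m and value of joint sash above 0.3 rad), for 0.2 s.
At the end, for the whole second after the job is handed in: The sash stands open, at rest, its runner still touching the stop collar on the stay; the pole is out of the ring and lies flat on the ledge (middle lower than 18 mm, within 4 degrees of level), at rest (value of joint sash above 0.33 rad and contact force between runner and stay above 0.1 N and velocity of joint sash below 0.05 rad/s and height (world z) of pole_mid below 0.018 m and angle between pole_mid's own x axis and vertical between 1.5 and 1.64 rad and linear speed of pole below 0.02 m/s and distance between hook and ring_center above 0.05 m).
It fails at once if the pole pulls or pushes on the window with more than 25 N (contact force between pole and window above 25 N).
It fails at once if the sash is jerked or let slam (faster than 1.2 rad/s) (velocity of joint sash above 1.2 rad/s or velocity of joint sash below -1.2 rad/s).
It fails at once if the robot itself touches the window (contact force between any of the fingers, the arm and window above 1 N).
It fails at once if a bystander is moved by more than 30 mm (distance of any of canister, brush, tin, scraper, key_bowl from where it was at the start of the episode above 0.03 m).
It also fails if it takes over 72 s, if anything falls off the work surface, if the arm or the gripper's body presses on something with over 40 N, if the wrist force passes 120 N, or if a joint passes its speed limit or range.

## Working session

There is one attempt and no reset: what is moved stays moved. The work goes in short steps, Python scripts to look and compute and a shell command to move; the robot and the scene stay as the last step left them, time stands still between calls to the robot, and variables do not carry over. Pictures are saved under pics/ and viewed, at most 12 in all, crops included, and the job is handed in when it is done.

```bash
ls; mkdir -p pics; cat > h.py <<'E'
import numpy as np, cv2
from rig import telemetry, vision, bot, models
from scipy.spatial.transform import Rotation as Ro
def cam(name, obs=None):
    c=vision.camera_info(name); K=np.array(c["intrinsics"]); k=c["k1"]
    if "R" in c: R=np.array(c["R"]); t=np.array(c["t"]); return K,k,R,t
    H=np.array(c["hand_eye"]); o=obs or telemetry.get_obs()
    Rt=Ro.from_euler('xyz',o["tcp_rot"]).as_matrix(); p=np.array(o["position"])
    Rc=Rt@H[:3,:3]; pc=Rt@H[:3,3]+p
    return K,k,Rc.T,-Rc.T@pc
def ray(C,uv):
    K,k,R,t=C
    d=cv2.undistortPoints(np.array([[uv]],float),K,np.array([k,0,0,0.]))[0,0]
    v=R.T@np.array([d[0],d[1],1]); return -R.T@t, v/np.linalg.norm(v)
def onz(C,uv,z):
    o,v=ray(C,uv); return o+v*(z-o[2])/v[2]
def tri(L):
    A=0;b=0
    for o,v in L:
        P=np.eye(3)-np.outer(v,v); A=A+P; b=b+P@o
    return np.linalg.solve(A,b)
def proj(C,X):
    K,k,R,t=C
    c=R@np.array(X,float)+t; x=c[:2]/c[2]; x=x*(1+k*(x@x)); return (K@[*x,1])[:2]
E
cat > a.py <<'E'
from h import *
o=telemetry.get_obs(); print({k:np.round(v,3) for k,v in o.items()})
for n in ("scene","top","wrist"):
    cv2.imwrite(f"pics/{n}0.png",vision.snapshot(n))
for n in ("scene","top","wrist"):
    C=cam(n)
    print(n,"cam at",-C[2].T@C[3], C[0][0,0])
    for t in "window hinge catch_roller ring_center pole_mid rod hook runner stay canister brush tin scraper key_bowl".split():
        r=models.landmark_of(t,n)
        for d in r[:2]: print(t,np.round(d["uv"],1),round(d["score"],2),np.round(onz(C,d["uv"],12 if t in("pole_mid","rod","hook") else 45 if t=="hinge" else 273 if t=="ring_center" else 0)))
E
python3 a.py; python3 -c "
import cv2,numpy as np
cv2.imwrite('pics/m.png',np.vstack([cv2.imread('pics/scene0.png')]))"
```

```text
pics
{'t': np.float64(0.0), 'joints': array([ 1.035,  0.277,  1.506, -0.   ,  1.361, -0.121]), 'joint_velocities': array([-0.001, -0.002,  0.   ,  0.001,  0.002,  0.   ]), 'joint_torque': array([-1.0000e-03, -4.1678e+01, -2.4580e+01, -0.0000e+00,  1.1000e-02,
        0.0000e+00]), 'position': array([231.456, 525.775, 230.445]), 'tcp_rot': array([-3.14 , -0.   ,  2.727]), 'wrist_force': array([-0.322,  0.109, -0.325]), 'moment': array([0.014, 0.078, 0.06 ]), 'grip_force': np.float64(0.0), 'gripper_width': np.float64(1.0)}
scene cam at [1231.25827712  -16.36118454  995.41847511] 349.6439619057749
window [112.4 255.4] 0.75 [ 580. -372.    0.]
window [113.1 203.7] 0.42 [ 357. -392.    0.]
hinge [117.7 251. ] 0.74 [ 595. -341.   45.]
catch_roller [ 88.9 199. ] 0.78 [ 320. -483.    0.]
ring_center [112.9 202.4] 0.62 [ 592. -290.  273.]
ring_center [271.5 213.6] 0.6 [694. 121. 273.]
pole_mid [271.1 216.4] 0.59 [512. 168.  12.]
rod [224.2 235.6] 0.62 [567.  -4.  12.]
rod [116.9 256.9] 0.37 [ 595. -353.   12.]
hook [220.  243.6] 0.79 [596. -21.  12.]
runner [323.6 264.5] 0.17 [717. 299.   0.]
[... 419 characters left out ...]
 634. -450.    0.]
catch_roller [388.2 194.2] 0.2 [ 576. -343.    0.]
pole_mid [232.3 210.7] 0.75 [532. 168.  12.]
rod [284.1 194.8] 0.67 [580.  -2.  12.]
hook [293.7 190.9] 0.88 [592. -34.  12.]
runner [270.1 134.6] 0.35 [785.  38.   0.]
canister [194.2 159.2] 0.66 [707. 292.   0.]
brush [113.7 220.7] 0.66 [509. 556.   0.]
tin [272.5 137.2] 0.79 [776.  30.   0.]
scraper [291.8 257. ] 0.89 [379. -22.   0.]
key_bowl [156. 283.] 0.86 [306. 416.   0.]
key_bowl [288.  191.3] 0.59 [593. -16.   0.]
wrist cam at [157.12536231 561.15893513 374.6263385 ] 299.33197529048607
brush [341.8 315.9] 0.76 [517. 549.   0.]
scraper [  3.3 358.8] 0.49 [380. -19.   0.]
key_bowl [207.5 237.7] 0.9 [310. 419.  -0.]
```

View pics/scene0.png

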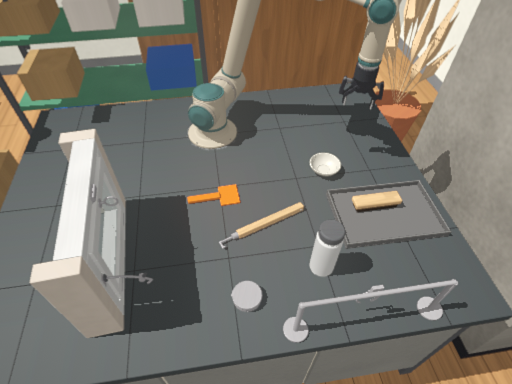

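View pics/top0.png

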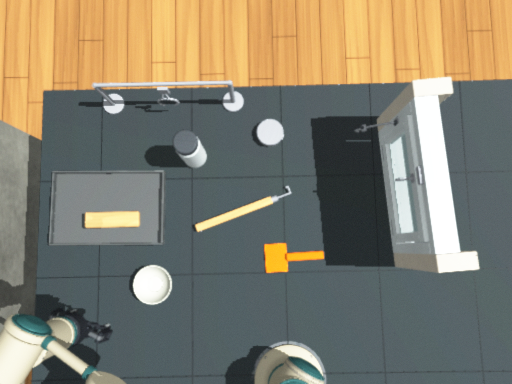

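The scene picture shows the window on the right, its room side facing +y, with the ring near (112,200) and the pole from (220,244) to (303,207). The top picture shows the pole from (196,229) to (290,188), opening toward +x.

```bash
cat > b.py <<'E'
from h import *
for n in ("scene","top"):
    im=vision.snapshot(n); C=cam(n)
    for d in models.masks_of("pole_mid",n)[:1]:
        m=d["pixels"]; v,u=np.nonzero(m); X=np.array([onz(C,(a,b),20) for a,b in zip(u,v)])[:,:2]
        c=X.mean(0); w,V=np.linalg.eigh(np.cov((X-c).T)); e=V[:,1]; e=e if e[1]<0 else -e
        s=(X-c)@e; print(n,d["score"],c,np.degrees(np.arctan2(e[1],e[0])),s.min(),s.max(),"mid from tail",c+e*(s.min()+130),"from tip",c+e*(s.max()-198))
C=cam("top");im=vision.snapshot("top")[70:285,330:500]
cv2.imwrite("pics/wtop.png",cv2.resize(im,None,fx=2.8,fy=2.8,interpolation=cv2.INTER_CUBIC))
im=vision.snapshot("scene")[120:345,30:170]
cv2.imwrite("pics/wsc.png",cv2.resize(im,None,fx=2.6,fy=2.6,interpolation=cv2.INTER_CUBIC))
a=cv2.imread("pics/wtop.png");b=cv2.imread("pics/wsc.png");h=max(a.shape[0],b.shape[0]);print(a.shape,b.shape)
f=lambda q:np.pad(q,((0,600-q.shape[0]) if q.shape[0]<600 else (0,0),(0,0),(0,0)))[:600]
cv2.imwrite("pics/w.png",np.hstack([f(b)[:,:320],f(a)])[:, :800])
E
python3 b.py
```

```text
scene 0.85 [533.43460802 148.7472923 ] -71.08833023259018 -144.08694857434506 139.00960647140604 mid from tail [528.86888562 162.07381845] from tip [514.31522531 204.55334693]
top 0.58 [525.48293499 154.14641412] -70.69985013943115 -138.8095509412254 144.87157491196535 mid from tail [522.57122987 162.46086906] from tip [507.92309469 204.28902634]
(602, 476, 3) (585, 364, 3)
```

View pics/w.png

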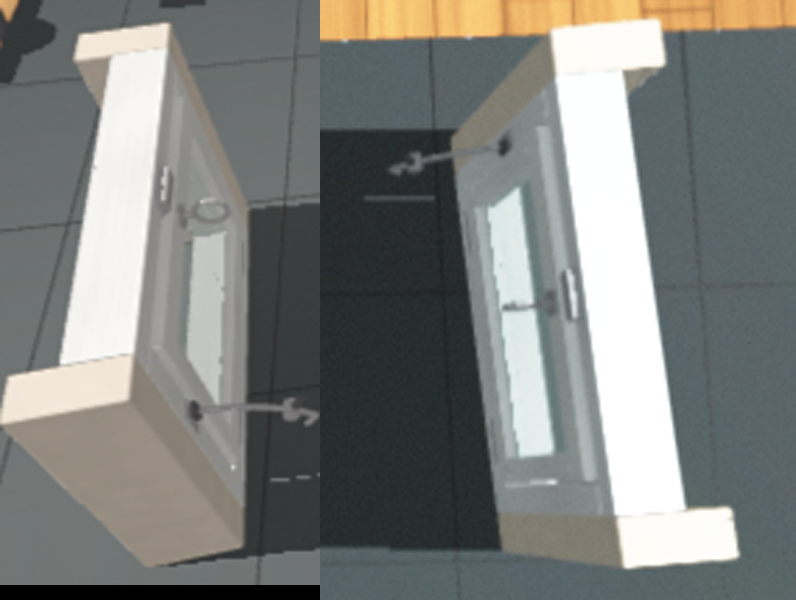

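The crops show the ring at about scene (110.8,200.8) and top (401.4,179.3), with the lintel's room edge in the top view from (414.3,95.7) to (434.6,253.2).

```bash
cat >> h.py <<'E'
def down(psi):  # tool down, tool y at world heading psi(deg)
    p=np.radians(psi); y=np.array([np.cos(p),np.sin(p),0]); z=np.array([0,0,-1.]); return np.column_stack([np.cross(y,z),y,z])
def to(p,R=None):
    o=telemetry.get_obs(); R0=Ro.from_euler('xyz',o["tcp_rot"]).as_matrix(); R=R0 if R is None else R
    print("shift m",np.round(R0.T@(np.array(p)-o["position"])/1000,4),"turn",np.round(Ro.from_matrix(R0.T@R).as_rotvec(degrees=True),2))
E
python3 - <<'E'
from h import *
T=cam("top");S=cam("scene")
a=onz(T,(414.3,95.7),335);b=onz(T,(434.6,253.2),335);d=a-b;print(a,b,np.linalg.norm(d),"win y heading",np.degrees(np.arctan2(d[1],d[0])))
for nm,uvs,uvt in(("ring",(110.8,200.8),(401.4,179.3)),("hinge",(117.7,251),(389.4,191.9)),("win",(112.4,255.4),(392.5,192.3)),("catch",(88.9,199),(420,176.1))):
    X=tri([ray(S,uvs),ray(T,uvt)]);print(nm,X,proj(S,X),proj(T,X))
# check roof end corners
to((526,164,110),down(19))
E
```

```text
[ 787.89039997 -320.89308557  335.        ] [ 388.70408742 -345.03404752  335.        ] 399.91561380889505 win y heading 3.4607717285502506
ring [ 583.0574209  -297.46200025  270.08344982] [110.65462906 200.79150595] [401.25447479 179.31610329]
hinge [ 581.1779656  -344.6045844    22.70013106] [118.9290584  250.99855628] [390.60582851 191.78597307]
win [ 582.44189795 -363.87948957    2.55976076] [114.58801594 255.37764172] [394.63140156 192.07525245]
catch [ 587.63981547 -342.84303165  291.01227797] [ 90.32682176 199.08934147] [421.40521597 175.89422707]
shift m [-0.4153 -0.213   0.1213] turn [ 1.000e-02 -0.000e+00  4.723e+01]
```

```bash
python3 -m creep '[[-0.052,-0.027,0.0,0,0,6,1],[-0.104,-0.053,0.0,0,0,12,1],[-0.156,-0.08,0.01,0,0,18,1],[-0.208,-0.107,0.04,0,0,24,1],[-0.26,-0.133,0.07,0,0,30,1],[-0.312,-0.16,0.1,0,0,36,1],[-0.364,-0.187,0.12,0,0,42,1],[-0.4153,-0.213,0.1213,0,0,47.2,1]]' && cat > c.py <<'E'
from h import *
o=telemetry.get_obs();im=vision.snapshot("wrist");C=cam("wrist",o);cv2.imwrite("pics/wr1.png",im)
print(o["position"],o["tcp_rot"],o["joints"])
for t in("pole_mid","rod","hook"):
    for d in models.landmark_of(t,"wrist")[:2]: print(t,d["uv"],d["score"],onz(C,d["uv"],12))
for d in models.masks_of("pole_mid","wrist")[:1]:
        m=d["pixels"]; v,u=np.nonzero(m); X=np.array([onz(C,(a,b),20) for a,b in zip(u,v)])[:,:2]
        c=X.mean(0); w,V=np.linalg.eigh(np.cov((X-c).T)); e=V[:,1]; e=e if e[1]<0 else -e
        s=(X-c)@e; print(d["score"],c,np.degrees(np.arctan2(e[1],e[0])),s.min(),s.max(),"mid from tail",c+e*(s.min()+130))
to((526,164,2),down(19))
E
python3 c.py
```

```text
t: 3.55
position: [523.6, 165.0, 108.7]
tcp_rot: [-3.139, -0.001, 1.9]
wrist_force: [1.6, 1.3, 0.6]
gripper_width: 1.004
grip_force: 0.0
[523.63452149 165.0414327  108.67931288] [-3.13887996e+00 -8.28088243e-04  1.90004695e+00] [ 1.78309385e-01  3.35796523e-01  1.74460649e+00  4.69820807e-04
  1.06399606e+00 -1.51170982e-01]
pole_mid [249.3, 194.7] 0.91 [519.50241494 161.69240943  12.        ]
rod [256.3, 350.5] 0.61 [581.28360476  -0.72524352  12.        ]
hook [70.2, 306.7] 0.72 [386.7556383  -10.22187622  12.        ]
0.62 [515.85052767 178.43639352] -70.39666300936018 -114.2796342674174 176.0783425314244 mid from tail [521.12481155 163.62721298]
shift m [-0.0034  0.0016  0.1081] turn [-0.04 -0.04 -0.01]
```

View pics/wr1.png

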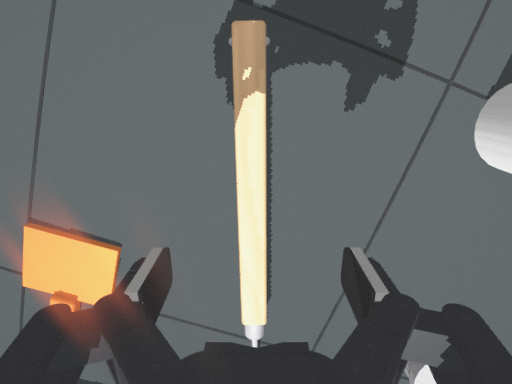

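The wrist view shows the shaft centred between the fingers, tail at (251,22) and ferrule at (253,325), nothing in the fingers' way.

```bash
python3 -m creep '[[-0.002,-0.003,0.04,0,0,0,1],[-0.002,-0.003,0.075,0,0,0,1],[-0.002,-0.003,0.1,0,0,0,1],[-0.002,-0.003,0.106,0,0,0,1],[-0.002,-0.003,0.106,0,0,0,-0.3],[-0.002,-0.003,0.106,0,0,0,-1],[-0.002,-0.003,0.106,0,0,0,-1],[-0.002,-0.003,0.106,0,0,0,-1]]' 90; python3 -m creep '[[0,0,0,0,0,0,-1],[0,0,0,0,0,0,-1],[0,0,-0.02,0,0,0,-1],[0,0,-0.05,0,0,0,-1]]'; python3 - <<'E'
from h import *
C=cam("wrist");cv2.imwrite("pics/wr2.png",vision.snapshot("wrist"))
# target: pole mid location for hook 45mm short of ring and 30mm to -y side
x=np.array([.0604,-.9982,0]);y=np.array([.9982,.0604,0]);ring=np.array([585,-297,272.])
mid=ring-195*x-11*y
print("engaged grip",mid); to(mid-90*x-35*y+[0,0,-12],down(3.46))
E
```

```text
t: 4.8
position: [522.1, 163.9, 5.4]
tcp_rot: [3.14, 0.0, 1.903]
wrist_force: [-1.8, 0.7, 5.4]
gripper_width: 0.258
grip_force: 90.5
t: 5.3
position: [520.5, 163.5, 53.9]
tcp_rot: [-3.139, -0.001, 1.903]
wrist_force: [1.2, 0.1, -2.2]
gripper_width: 0.255
grip_force: 89.3
engaged grip [ 562.2418 -103.0154  272.    ]
shift m [-0.1692 -0.059  -0.202 ] turn [ 0.32 -0.   15.56]
```

```bash
python3 -m creep '[[0,0,-0.05,0,0,0,-1],[-0.01,0,-0.1,0,0,0,-1],[-0.04,-0.015,-0.15,0,0,4,-1],[-0.08,-0.03,-0.19,0,0,8,-1],[-0.12,-0.045,-0.208,0,0,12,-1],[-0.15,-0.055,-0.208,0.3,0,15,-1],[-0.169,-0.059,-0.208,0.3,0,15.5,-1],[-0.169,-0.059,-0.208,0.3,0,15.5,-1]]'; cat > d.py <<'E'
from h import *
import sys
o=telemetry.get_obs();print(o["t"],o["position"],o["tcp_rot"],o["wrist_force"])
L={}
for n in("scene","top","wrist"):
    cv2.imwrite(f"pics/{sys.argv[1]}_{n}.png",vision.snapshot(n));C=cam(n,o)
    for t in("pole_mid","rod","hook","ring_center"):
        for d in models.landmark_of(t,n)[:1]:
            print(n,t,d["uv"],round(d["score"],2))
            L.setdefault(t,[]).append(ray(C,d["uv"]))
for t in L:
    if len(L[t])>1: X=tri(L[t]);print(t,X,[np.round(np.linalg.norm(np.cross(v,X-p)),1) for p,v in L[t]])
a=cv2.imread(f"pics/{sys.argv[1]}_scene.png")[150:260,80:230];b=cv2.imread(f"pics/{sys.argv[1]}_top.png")[130:240,310:460]
w=cv2.imread(f"pics/{sys.argv[1]}_wrist.png")
f=lambda q:cv2.resize(q,(400,293),interpolation=cv2.INTER_CUBIC)
cv2.imwrite(f"pics/{sys.argv[1]}.png",np.vstack([np.hstack([f(a),f(b)]),np.hstack([cv2.resize(w,(400,300)),f(w[230:,150:360])] if 0 else [cv2.resize(w,(400,300)),cv2.resize(w[230:384,150:356],(400,300))])]))
E
python3 d.py p1
```

```text
t: 6.35
position: [520.9, -15.9, 261.4]
tcp_rot: [-3.135, -0.0, 1.631]
wrist_force: [-0.2, 1.1, -2.1]
gripper_width: 0.258
grip_force: 89.5
6.35 [520.85785988 -15.88959473 261.39464169] [-3.13535710e+00 -9.35742137e-05  1.63108413e+00] [-0.21638936  1.05665744 -2.10309408]
scene pole_mid [214.1, 171.6] 0.64
scene rod [155.0, 180.9] 0.55
scene hook [140.9, 187.3] 0.72
scene ring_center [112.5, 201.2] 0.88
top rod [361.6, 197.0] 0.68
top hook [368.1, 195.3] 0.75
top ring_center [397.5, 178.4] 0.72
wrist pole_mid [257.3, 259.5] 0.97
pole_mid [521.76214115 -12.62096395 275.27350807] [np.float64(0.3), np.float64(0.3)]
rod [ 536.86998694 -183.28600262  281.03994592] [np.float64(4.5), np.float64(4.5)]
hook [ 543.09657123 -214.78315907  265.7898196 ] [np.float64(5.6), np.float64(5.6)]
ring_center [ 585.93013357 -289.9970593   270.22820506] [np.float64(2.2), np.float64(2.2)]
```

View pics/p1.png

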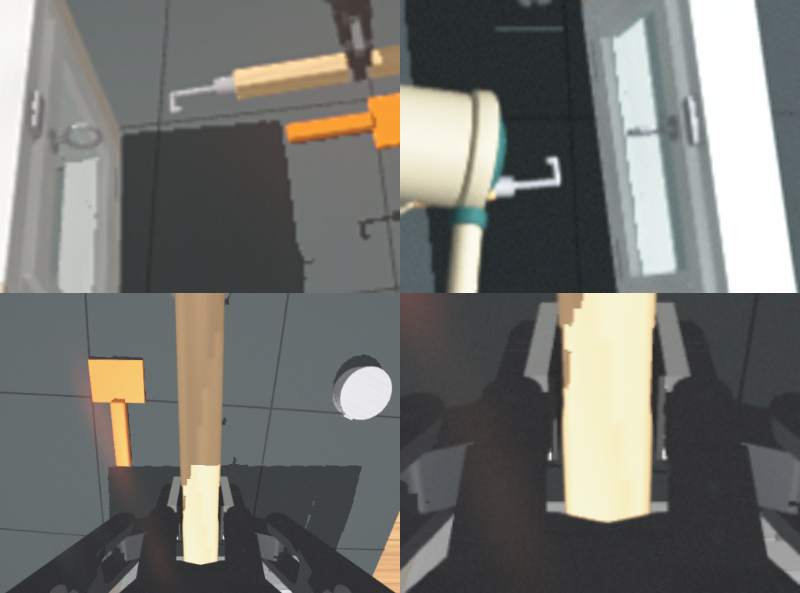

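The picture shows the hook level and opening toward window +y, short of the ring and to its −y side. The hook bar is at scene (144.9,187.9) and top (367.8,194.9). The ring is at scene (111.5,201.4) and top (403,179.5).

```bash
python3 - <<'E'
from h import *
T=cam("top");S=cam("scene")
x=np.array([.0604,-.9982,0]);y=np.array([.9982,.0604,0])
P=[]
for s,t in(((144.9,187.9),(367.8,194.9)),((111.5,201.4),(403,179.5))):
    L=[ray(S,s),ray(T,t)];X=tri(L);P.append(X);print(X,np.linalg.norm(np.cross(L[0][1],X-L[0][0])))
d=P[1]-P[0];print("hook->ring along win x,y,z",d@x,d@y,d[2])
o=telemetry.get_obs();R=Ro.from_euler('xyz',o["tcp_rot"]).as_matrix()
print("hook from kinematics",o["position"]+R@[195*0,0,-8]+195*np.cross(R[:,1],[0,0,1])*1+11*R[:,1], R)
for X in([586,-297,273],[583,-297,270],[584,-297,272]):print(proj(S,X),proj(T,X))
E
```

```text
[ 544.16160488 -209.35234986  263.83345657] 0.520044375038183
[ 582.54941023 -299.42341264  267.60592939] 3.2591035670908206
hook->ring along win x,y,z 92.22755830736567 32.87841510958933 3.7724728177789757
hook from kinematics [ 543.96059875 -209.09019343  270.20262989] [[-6.16951917e-02  9.98082321e-01 -5.03818845e-03]
 [ 9.98094846e-01  6.16912707e-02 -9.30137543e-04]
 [-6.17541591e-04 -5.08597494e-03 -9.99986876e-01]]
[110.38535151 200.91660051] [401.37715202 178.04555604]
[110.84237291 200.77472578] [401.06976393 179.346489  ]
[110.57800939 200.58505316] [401.29714834 178.8529742 ]
```

```bash
python3 -m creep '[[-0.03,0,-0.004,0,0,0,-1],[-0.06,0,-0.004,0,0,0,-1],[-0.08,0,-0.004,0,0,0,-1],[-0.09,0,-0.004,0,0,0,-1],[-0.09,0,-0.004,0,0,0,-1],[-0.09,0,-0.004,0,0,0,-1]]'; sed -i 's/\[150:260,80:230\]/[165:240,75:177]/; s/\[130:240,310:460\]/[145:220,355:457]/; s/np.vstack(\[np.hstack(\[f(a),f(b)\]).*$/np.hstack([f(a),f(b)]))/' d.py; python3 d.py p2
```

```text
t: 7.85
position: [526.4, -104.3, 266.2]
tcp_rot: [-3.136, -0.0, 1.633]
wrist_force: [-0.3, -0.5, -1.1]
gripper_width: 0.256
grip_force: 89.5
7.85 [ 526.35872053 -104.27403035  266.22489776] [-3.13628992e+00 -2.62658469e-04  1.63287651e+00] [-0.27171265 -0.50636161 -1.11723989]
scene pole_mid [218.5, 195.9] 0.73
scene rod [118.1, 187.3] 0.96
scene hook [109.8, 192.1] 0.58
scene ring_center [114.4, 201.1] 0.84
top pole_mid [331.2, 201.1] 0.72
top rod [393.0, 195.3] 0.82
top hook [403.6, 191.4] 0.59
top ring_center [395.8, 176.5] 0.55
wrist pole_mid [256.0, 257.5] 0.95
wrist ring_center [285.4, 309.4] 0.33
pole_mid [543.11517127 -76.29440784 248.37378114] [np.float64(77.3), np.float64(39.0), np.float64(39.7)]
rod [ 540.7754037  -276.43305398  273.77387384] [np.float64(4.1), np.float64(4.1)]
hook [ 550.73654673 -302.50234087  269.76342844] [np.float64(0.7), np.float64(0.7)]
ring_center [ 571.25938789 -279.14160709  200.3360459 ] [np.float64(43.2), np.float64(39.0), np.float64(62.4)]
```

View pics/p2.png

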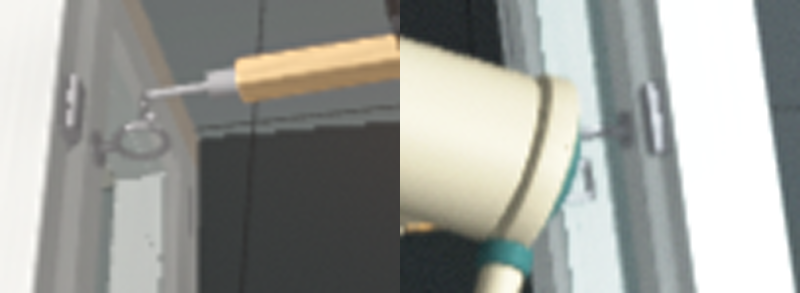

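The scene crop shows the hook bar just beside the ring, tip pointing at the hole. In full-image pixels the bar is at scene (112.2,191.8) and top (403,190.9), and the ring at scene (111.2,200.4).

```bash
python3 - <<'E'
from h import *
T=cam("top");S=cam("scene")
x=np.array([.0604,-.9982,0]);y=np.array([.9982,.0604,0])
L=[ray(S,(112.2,191.8)),ray(T,(403,190.9))];X=tri(L);print(X,np.linalg.norm(np.cross(L[0][1],X-L[0][0])))
for r in([586,-297,272],[583,-298,270]):
  d=r-X;print(d@x,d@y,d[2])
for dx in(-5,0,5):
  for dz in(-5,0,5):
    Y=np.array([549.6,-297.6,271])+dx*x+[0,0,dz];print(dx,dz,proj(S,Y),proj(T,Y))
E
```

```text
[ 551.68012101 -297.91268442  271.55225961] 1.6790046847175493
1.1618791029964748 34.3132293481912 0.4477403944673597
1.9788791029964747 31.258229348191204 -1.5522596055326403
-5 -5 [114.20758552 192.20688572] [399.66709211 192.17793951]
-5 0 [113.67287918 191.01813079] [400.28731109 191.93286092]
-5 5 [113.13397965 189.82002376] [400.91303616 191.68561395]
0 -5 [112.34441571 192.4972926 ] [401.55661128 192.02343679]
0 0 [111.80203799 191.30885096] [402.18525261 191.77765732]
0 5 [111.25540405 190.11105325] [402.8194762  191.52970285]
5 -5 [110.47869556 192.78810121] [403.44657878 191.86890422]
5 0 [109.92862617 191.59997511] [404.08364861 191.62242319]
5 5 [109.37423729 190.40248896] [404.72637699 191.37376056]
```

```bash
python3 -m creep '[[-0.002,0.008,0,0,0,0,-1],[-0.002,0.014,0,0,0,0,-1],[-0.002,0.018,0,0,0,0,-1],[-0.002,0.022,0,0,0,0,-1],[-0.002,0.022,0,0,0,0,-1]]';python3 -m creep '[[0,0.004,0,0,0,0,-1],[0,0.008,0,0,0,0,-1],[0,0.0105,0,0,0,0,-1],[0,0.0105,0,0,0,0,-1]]'; python3 d.py p3
```

```text
t: 9.22
position: [548.9, -105.6, 266.0]
tcp_rot: [-3.136, 0.001, 1.633]
wrist_force: [0.1, 0.4, -3.0]
gripper_width: 0.26
grip_force: 89.5
t: 9.72
position: [559.2, -105.0, 266.1]
tcp_rot: [-3.136, 0.001, 1.633]
wrist_force: [-0.4, 0.3, -2.2]
gripper_width: 0.259
grip_force: 89.5
9.725 [ 559.24215632 -104.99556409  266.06288718] [-3.13641061e+00  6.17639531e-04  1.63263332e+00] [-0.35386733  0.33519685 -2.1837391 ]
scene pole_mid [182.6, 184.6] 0.88
scene rod [117.2, 197.2] 0.73
scene hook [108.9, 199.2] 0.69
scene ring_center [113.9, 202.3] 0.62
top pole_mid [328.1, 185.9] 0.64
top rod [395.5, 180.5] 0.91
top hook [401.8, 178.9] 0.88
top ring_center [400.9, 176.2] 0.86
wrist pole_mid [255.1, 260.8] 0.86
pole_mid [ 563.7691164  -102.01068062  281.41634522] [np.float64(1.0), np.float64(4.4), np.float64(4.6)]
rod [ 579.10919832 -279.23004412  277.20678544] [np.float64(0.6), np.float64(0.6)]
hook [ 583.23321499 -298.3078209   276.99234053] [np.float64(1.6), np.float64(1.6)]
ring_center [ 590.7173076  -291.87598867  272.33719094] [np.float64(4.2), np.float64(4.2)]
```

View pics/p3.png

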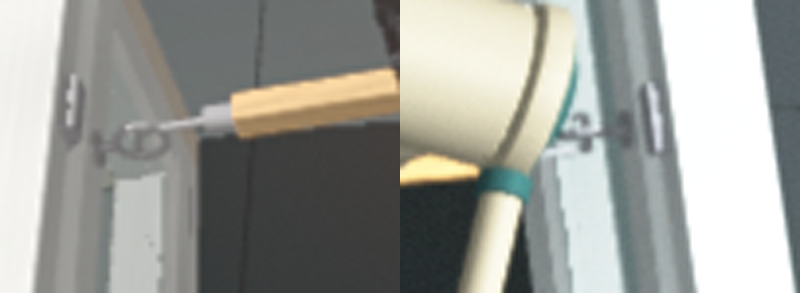

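The hook sits in the ring: in the top crop its bar spans (585,147) to (585,115), straddling the ring's stem line at row 132. I'll take up the slack now.

```bash
python3 -m creep '[[0.004,0,0,0,0,0,-1],[0.007,0,0,0,0,0,-1],[0.009,0,0,0,0,0,-1],[0.011,0,0,0,0,0,-1],[0.011,0,0,0,0,0,-1]]';python3 -m creep '[[0.002,0,0,0,0,0,-1],[0.004,0,0,0,0,0,-1],[0.004,0,0,0,0,0,-1]]'
```

```text
t: 11.1
position: [558.4, -93.9, 266.1]
tcp_rot: [-3.137, 0.001, 1.633]
wrist_force: [0.6, -1.4, -2.4]
gripper_width: 0.257
grip_force: 89.5
t: 11.48
position: [558.3, -91.4, 266.1]
tcp_rot: [-3.137, 0.003, 1.632]
wrist_force: [-0.3, -4.3, -2.0]
gripper_width: 0.259
grip_force: 89.4
```

```bash
python3 -m creep '[[0.0015,0,0,0,0,0,-1],[0.003,0,0,0,0,0,-1],[0.003,0,0,0,0,0,-1]]';python3 -m creep '[[0.001,0,0,0,0,0,-1],[0.002,0,0.0005,0,0,0,-1],[0.003,0,0.0005,0,0,0,-1],[0.003,0,0.0005,0,0,0,-1]]'
```

```text
t: 11.85
position: [558.5, -91.0, 266.1]
tcp_rot: [-3.137, 0.008, 1.631]
wrist_force: [1.0, -11.3, -4.7]
gripper_width: 0.257
grip_force: 89.2
t: 12.35
position: [558.2, -87.1, 265.5]
tcp_rot: [-3.137, 0.006, 1.631]
wrist_force: [1.3, -9.3, -3.1]
gripper_width: 0.257
grip_force: 89.2
```

```bash
python3 -m creep '[[0.0015,0,0.0003,0,0,0,-1],[0.003,0,0.0006,0,0,0,-1],[0.0045,0,0.001,0,0,0,-1],[0.006,0,0.001,0,0,0,-1],[0.006,0,0.001,0,0,0,-1]]'
```

```text
t: 12.98
position: [557.3, -78.1, 264.5]
tcp_rot: [-3.136, 0.001, 1.632]
wrist_force: [0.1, -3.7, -2.6]
gripper_width: 0.256
grip_force: 89.2
```

```bash
python3 -m creep '[[0.006,0,0.002,0,0,0,-1],[0.012,0,0.0035,0,0,0,-1],[0.018,0,0.005,0,0,0,-1],[0.024,0,0.007,0,0,0,-1],[0.03,0,0.0095,0,0,0,-1],[0.036,0,0.012,0,0,0,-1],[0.042,0,0.0145,0,0,0,-1],[0.046,0,0.016,0,0,0,-1]]'
```

```text
t: 13.98
position: [554.3, -31.6, 248.3]
tcp_rot: [-3.136, 0.0, 1.633]
wrist_force: [0.3, -3.9, -4.4]
gripper_width: 0.253
grip_force: 89.1
```

```bash
python3 -m creep '[[0.004,0,0.002,0,0,0,-1],[0.008,0,0.004,0,0,0,-1],[0.012,0,0.006,0,0,0,-1],[0.015,0,0.0075,0,0,0,-1]]';python3 -m creep '[[0.0015,0,0.0008,0,0,0,-1],[0.003,0,0.0016,0,0,0,-1],[0.0045,0,0.0024,0,0,0,-1]]'
```

```text
t: 14.48
position: [553.5, -16.9, 241.0]
tcp_rot: [-3.137, 0.001, 1.633]
wrist_force: [0.1, -3.4, -4.1]
gripper_width: 0.256
grip_force: 89.2
t: 14.85
position: [553.3, -12.6, 238.8]
tcp_rot: [-3.137, 0.001, 1.632]
wrist_force: [-0.1, -2.1, -3.1]
gripper_width: 0.256
grip_force: 89.3
```

```bash
python3 -m creep '[[0.0015,0,0.0008,0,0,0,-1],[0.003,0,0.0017,0,0,0,-1],[0.0045,0,0.0026,0,0,0,-1]]'
```

```text
t: 15.22
position: [553.0, -8.1, 236.0]
tcp_rot: [-3.137, 0.001, 1.633]
wrist_force: [0.0, -2.4, -2.8]
gripper_width: 0.26
grip_force: 89.3
```

```bash
python3 -m creep '[[0.0017,0,0.001,0,0,0,-1],[0.0034,0,0.002,0,0,0,-1],[0.005,0,0.0031,0,0,0,-1]]'
```

```text
t: 15.6
position: [552.6, -3.1, 232.8]
tcp_rot: [-3.136, 0.001, 1.633]
wrist_force: [0.1, -3.0, -3.3]
gripper_width: 0.258
grip_force: 89.3
```

```bash
python3 -m creep '[[0.0017,0,0.0011,0,0,0,-1],[0.0034,0,0.0022,0,0,0,-1],[0.005,0,0.0034,0,0,0,-1]]'
```

```text
t: 15.98
position: [552.2, 1.9, 229.5]
tcp_rot: [-3.136, 0.001, 1.632]
wrist_force: [0.0, -2.7, -2.1]
gripper_width: 0.257
grip_force: 89.3
```

```bash
python3 -m creep '[[0.0017,0,0.0012,0,0,0,-1],[0.0034,0,0.0024,0,0,0,-1],[0.005,0,0.0036,0,0,0,-1]]'
```

```text
t: 16.35
position: [551.9, 6.8, 225.8]
tcp_rot: [-3.136, 0.001, 1.632]
wrist_force: [-0.3, -2.7, -2.8]
gripper_width: 0.254
grip_force: 89.3
```

```bash
python3 -m creep '[[0.0017,0,0.0012,0,0,0,-1],[0.0034,0,0.0025,0,0,0,-1],[0.005,0,0.0037,0,0,0,-1]]'
```

```text
t: 16.73
position: [551.6, 11.9, 222.2]
tcp_rot: [-3.136, 0.001, 1.632]
wrist_force: [0.9, -1.8, -1.4]
gripper_width: 0.257
grip_force: 89.3
```

```bash
python3 -m creep '[[0.0017,0,0.0013,0,0,0,-1],[0.0034,0,0.0026,0,0,0,-1],[0.005,0,0.0039,0,0,0,-1]]'
```

```text
t: 17.1
position: [551.3, 16.9, 218.3]
tcp_rot: [-3.137, 0.0, 1.632]
wrist_force: [0.6, -2.2, -2.6]
gripper_width: 0.259
grip_force: 89.3
```

```bash
python3 -m creep '[[0.0017,0,0.0014,0,0,0,-1],[0.0034,0,0.0028,0,0,0,-1],[0.005,0,0.0042,0,0,0,-1]]'
```

```text
t: 17.48
position: [551.0, 21.8, 214.0]
tcp_rot: [-3.136, 0.001, 1.633]
wrist_force: [-0.2, -2.1, -2.9]
gripper_width: 0.256
grip_force: 89.3
```

```bash
python3 -m creep '[[0.0017,0,0.0014,0,0,0,-1],[0.0034,0,0.0029,0,0,0,-1],[0.005,0,0.0044,0,0,0,-1]]'
```

```text
t: 17.85
position: [550.8, 25.2, 209.8]
tcp_rot: [-3.137, 0.004, 1.633]
wrist_force: [0.1, -7.2, -1.9]
gripper_width: 0.256
grip_force: 89.4
```

```bash
python3 -m creep '[[0.001,0,0.0005,0,0,0,-1],[0.002,0,0.001,0,0,0,-1],[0.002,0,0.001,0,0,0,-1],[0.002,0,0.001,0,0,0,-1]]'
```

```text
t: 18.35
position: [551.0, 25.5, 209.0]
tcp_rot: [-3.137, 0.007, 1.632]
wrist_force: [1.3, -9.5, -1.5]
gripper_width: 0.255
grip_force: 89.4
```

```bash
python3 -m creep '[[0.001,0,0.0003,0,0,0,-1],[0.0015,0,0.0005,0,0,0,-1],[0.0015,0,0.0005,0,0,0,-1],[0.0015,0,0.0005,0,0,0,-1],[0.0015,0,0.0005,0,0,0,-1]]'; python3 d.py p4; python3 - <<'E'
import cv2,numpy as np
f=lambda q:cv2.resize(q,(400,300),interpolation=cv2.INTER_CUBIC)
cv2.imwrite("pics/p4.png",np.hstack([f(cv2.imread("pics/p4_scene.png")[170:260,90:210]),f(cv2.imread("pics/p4_top.png")[100:205,310:450])]))
E
```

```text
t: 18.98
position: [551.0, 25.7, 208.5]
tcp_rot: [-3.137, 0.01, 1.632]
wrist_force: [0.7, -12.1, -1.9]
gripper_width: 0.255
grip_force: 89.4
18.975 [551.03561056  25.71494864 208.54653997] [-3.1371665   0.00952824  1.63225405] [  0.66564833 -12.13581508  -1.91327107]
scene pole_mid [230.7, 190.5] 0.73
scene rod [170.3, 202.1] 0.88
scene hook [231.6, 189.7] 0.56
scene ring_center [91.7, 198.4] 0.74
top pole_mid [278.7, 192.7] 0.61
top rod [342.4, 191.2] 0.85
top hook [350.4, 187.0] 0.65
top ring_center [351.7, 186.5] 0.62
wrist pole_mid [256.1, 262.6] 0.97
wrist hook [121.1, 187.9] 0.42
pole_mid [555.90929926  27.77668667 224.4936801 ] [np.float64(1.1), np.float64(4.8), np.float64(4.5)]
rod [ 562.2328934  -150.3586939   211.97946762] [np.float64(1.9), np.float64(1.9)]
hook [543.78371101 -17.68275477 262.63707048] [np.float64(58.2), np.float64(144.1), np.float64(101.7)]
ring_center [ 585.40239039 -248.2803637   290.04255047] [np.float64(86.8), np.float64(86.8)]
```

View pics/p4.png

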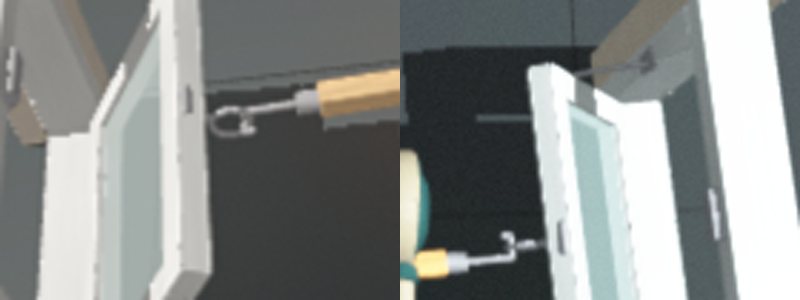

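The picture shows the sash open, the hook pulling in the ring at (235,125) in the scene half, and the stop firm at about 12 N. Next I relax the pull and centre the hook in the ring.

```bash
python3 -m creep '[[-0.002,0,-0.0005,0,0,0,-1],[-0.004,0,-0.001,0,0,0,-1],[-0.006,0,-0.0015,0,0,0,-1],[-0.008,0,-0.002,0,0,0,-1],[-0.011,0,-0.002,0,0,0,-1],[-0.014,0,-0.002,0,0,0,-1],[-0.0155,0,-0.002,0,0,0,-1],[-0.0155,0,-0.002,0,0,0,-1]]'; python3 d.py p5 ; python3 - <<'E'
import cv2,numpy as np
f=lambda q:cv2.resize(q,(400,300),interpolation=cv2.INTER_CUBIC)
cv2.imwrite("pics/p5.png",np.hstack([f(cv2.imread("pics/p5_scene.png")[177:237,120:200]),f(cv2.imread("pics/p5_top.png")[155:215,320:400])]))
E
```

```text
t: 20.72
position: [551.4, 14.6, 210.2]
tcp_rot: [-3.136, 0.0, 1.632]
wrist_force: [-0.1, -0.3, -1.9]
gripper_width: 0.253
grip_force: 89.5
20.725 [551.35698533  14.6373209  210.21118903] [-3.13639806e+00  4.73150349e-04  1.63228157e+00] [-0.13447988 -0.254756   -1.92692603]
scene pole_mid [226.9, 192.0] 0.91
scene rod [167.6, 199.3] 0.63
scene hook [156.3, 210.2] 0.87
scene ring_center [162.3, 203.6] 0.94
top rod [346.6, 187.1] 0.63
top hook [351.5, 185.9] 0.82
top ring_center [348.9, 186.6] 0.69
wrist pole_mid [255.6, 258.3] 0.9
wrist hook [257.5, 256.7] 0.71
pole_mid [552.53225616  16.42678346 217.51454762] [np.float64(1.6), np.float64(1.6)]
rod [ 570.27869588 -155.78620219  235.35074739] [np.float64(3.7), np.float64(3.7)]
hook [ 558.43736756 -161.95656413  103.51646664] [np.float64(63.5), np.float64(50.6), np.float64(92.8)]
ring_center [ 573.35850947 -169.03139163  222.06841537] [np.float64(0.3), np.float64(0.3)]
```

View pics/p5.png

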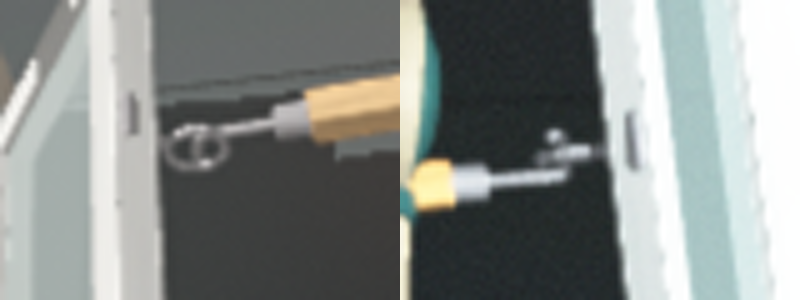

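The hook is now slack in the ring, its bar a few mm to the room side of the ring's centre (top crop, bar about 563 and ring about 570). I'll advance 5 mm more and slide out.

```bash
python3 -m creep '[[-0.003,0,0,0,0,0,-1],[-0.005,0,0,0,0,0,-1],[-0.005,0,0,0,0,0,-1],[-0.005,-0.004,0,0,0,0,-1],[-0.005,-0.008,0,0,0,0,-1]]';python3 -m creep '[[0,-0.003,0,0,0,0,-1],[0,-0.006,0,0,0,0,-1],[0,-0.009,0,0,0,0,-1]]'
```

```text
t: 22.1
position: [543.3, 9.2, 210.2]
tcp_rot: [-3.136, 0.001, 1.632]
wrist_force: [-0.2, 0.1, -1.1]
gripper_width: 0.257
grip_force: 89.5
t: 22.48
position: [534.5, 8.7, 210.4]
tcp_rot: [-3.137, 0.001, 1.633]
wrist_force: [-0.4, 0.1, -2.1]
gripper_width: 0.256
grip_force: 89.5
```

```bash
python3 -m creep '[[0,-0.008,0,0,0,0,-1],[0,-0.018,0,0,0,0,-1],[0.01,-0.02,0,0,0,0,-1],[0.04,-0.02,0,0,0,0,-1],[0.08,-0.02,0.02,0,0,0,-1],[0.11,-0.02,0.05,0,0,0,-1],[0.14,-0.02,0.08,0,0,0,-1],[0.145,-0.02,0.11,0,0,0,-1]]';python3 -m creep '[[0,0,0.03,0,0,0,-1],[0,0,0.06,0,0,0,-1],[0,0,0.075,0,0,0,-1],[0,0,0.082,0,0,0,-1],[0,0,0.085,0,0,0,-1],[0,0,0.085,0,0,0,-1]]'; python3 d.py p6;python3 - <<'E'
import cv2,numpy as np
f=lambda q:cv2.resize(q,(400,300),interpolation=cv2.INTER_CUBIC)
cv2.imwrite("pics/p6.png",np.hstack([f(cv2.imread("pics/p6_scene.png")),f(cv2.imread("pics/p6_top.png"))]))
E
```

```text
t: 23.48
position: [505.1, 154.6, 99.7]
tcp_rot: [-3.138, -0.001, 1.635]
wrist_force: [-0.1, -0.6, -2.0]
gripper_width: 0.257
grip_force: 89.5
t: 24.22
position: [505.4, 152.1, 16.0]
tcp_rot: [-3.138, 0.0, 1.632]
wrist_force: [0.9, -0.5, -2.1]
gripper_width: 0.255
grip_force: 89.5
24.225 [505.44232886 152.07243349  15.97707604] [-3.13788222e+00  4.70747614e-04  1.63236958e+00] [ 0.86316868 -0.52186754 -2.06323848]
scene hook [209.9, 225.6] 0.74
scene ring_center [160.5, 207.1] 0.76
top pole_mid [348.0, 183.0] 0.61
top rod [290.0, 214.0] 0.88
top hook [298.3, 211.4] 0.73
top ring_center [350.0, 183.7] 0.89
wrist pole_mid [258.8, 259.2] 0.96
hook [524.26636858 -46.71036813  20.18025144] [np.float64(0.9), np.float64(0.9)]
ring_center [ 582.03029672 -174.08149482  217.78964111] [np.float64(1.0), np.float64(1.0)]
pole_mid [ 630.90890555 -341.27492373 -720.53937414] [np.float64(93.6), np.float64(93.6)]
```

View pics/p6.png

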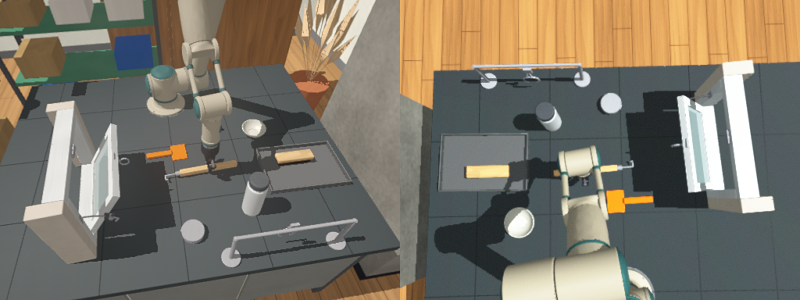

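The sash stands open, and the pole hovers level over a clear stretch of ledge. Lowering and releasing.

```bash
python3 -m creep '[[0,0,0.005,0,0,0,-1],[0,0,0.009,0,0,0,-1],[0,0,0.0105,0,0,0,-1],[0,0,0.0115,0,0,0,-1],[0,0,0.0115,0,0,0,-1]]' 30
```

```text
t: 25.6
position: [504.6, 151.9, 5.5]
tcp_rot: [-3.137, 0.001, 1.633]
wrist_force: [-4.2, -0.4, 12.8]
gripper_width: 0.256
grip_force: 91.5
```

```bash
python3 -m creep '[[0,0,-0.001,0,0,0,-0.4],[0,0,-0.001,0,0,0,-0.2],[0,0,-0.001,0,0,0,0.1],[0,0,-0.001,0,0,0,0.4],[0,0,-0.002,0,0,0,0.6],[0,0,-0.015,0,0,0,0.6],[0,0,-0.05,0,0,0,0.6],[0,0,-0.1,0,0,0,0.6]]'; python3 -m creep '[[0,0,-0.03,0,0,0,0.6],[0,0,-0.05,0,0,0,0.6],[0,0,-0.05,0,0,0,0.6],[0,0,-0.05,0,0,0,0.6]]';python3 d.py p7;python3 - <<'E'
import cv2,numpy as np
f=lambda q:cv2.resize(q,(400,300),interpolation=cv2.INTER_CUBIC)
cv2.imwrite("pics/p7.png",np.hstack([f(cv2.imread("pics/p7_scene.png")),f(cv2.imread("pics/p7_wrist.png"))]))
E
```

```text
t: 26.6
position: [504.4, 151.9, 104.6]
tcp_rot: [-3.134, 0.001, 1.632]
wrist_force: [0.0, -0.3, -0.3]
gripper_width: 0.801
grip_force: 0.0
t: 27.1
position: [504.9, 152.0, 153.4]
tcp_rot: [-3.136, 0.001, 1.632]
wrist_force: [0.4, 0.2, 0.0]
gripper_width: 0.8
grip_force: 0.0
27.1 [504.89903135 152.02061486 153.43383245] [-3.13554170e+00  6.80820699e-04  1.63245374e+00] [0.42537312 0.15998373 0.00696899]
scene pole_mid [266.7, 213.4] 0.66
scene rod [217.3, 224.7] 0.81
scene hook [210.3, 228.0] 0.79
scene ring_center [160.2, 207.8] 0.86
top rod [291.3, 212.7] 0.85
top hook [296.7, 208.7] 0.7
top ring_center [351.0, 184.2] 0.75
wrist pole_mid [255.9, 180.3] 0.8
wrist rod [256.3, 317.8] 0.71
wrist hook [269.8, 333.0] 0.94
wrist ring_center [487.6, 278.4] 0.55
pole_mid [504.50180978 152.79098275  23.09704169] [np.float64(0.1), np.float64(0.1)]
rod [518.22322929 -22.77650717  10.72778863] [np.float64(0.8), np.float64(3.3), np.float64(2.8)]
hook [532.57890622 -43.61574774  13.67464416] [np.float64(4.3), np.float64(2.4), np.float64(2.2)]
ring_center [617.87999062 -81.60344288 172.79480965] [np.float64(109.7), np.float64(107.1), np.float64(214.8)]
```

View pics/p7.png

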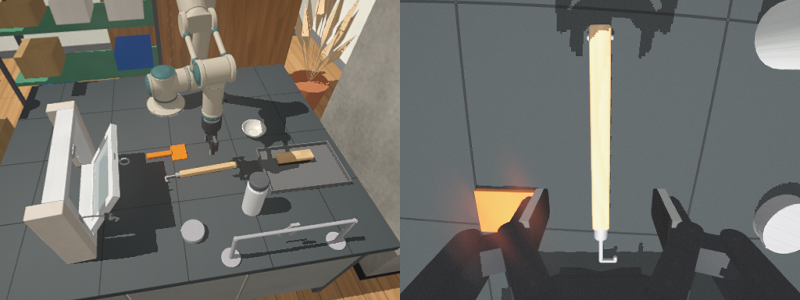

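The pole lies flat and free, with the sash open. I'll check whether the sash moved when it was unhooked.

```bash
python3 - <<'E'
import cv2,numpy as np
for n,(r0,r1,c0,c1) in {"scene":(160,270,90,150),"top":(115,235,352,385)}.items():
    L={p:cv2.imread(f"pics/{p}_{n}.png",0)[r0:r1,c0:c1].astype(np.float32) for p in("p4","p5","p6","p7")}
    for p in("p5","p6","p7"):
        w=np.eye(2,3,dtype=np.float32)
        s,w=cv2.findTransformECC(L["p4"],L[p],w,cv2.MOTION_TRANSLATION)
        print(n,p,s,w[:,2])
E
```

```text
scene p5 0.9996333662353255 [-0.022433   -0.00202534]
scene p6 0.9996271425728392 [-0.02332033  0.00261311]
scene p7 0.9996300671889573 [-0.02386857  0.00025757]
top p5 0.9988402410401226 [ 0.0920574  -0.03341448]
top p6 0.9993776108117448 [ 0.0724427 -0.0400742]
top p7 0.9992976431891577 [ 0.08016672 -0.05696394]
```

```bash
python3 -c "
from rig import bot; print(bot.close_job())"
```

```text
the job is handed in; nothing more can be done
None
```

The vent sash was hooked and drawn down firm on its stop with about a 12 N pull, then left open there with the pole unhooked and flat on the ledge; I handed the job in at about 27 s, and no verdict came back.

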